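# Pull the stuck cork lid off the jar with the lid puller

## Robot

A 7-joint arm with a two-finger parallel gripper is mounted at the origin on the work surface. World frame = base frame: x ahead of the robot, y to its left, z up, the work surface at z = 0. Lengths are in m, angles in rad, forces in N, time in s.
With the tool pointing down it reaches from about 0.35 to 0.9 m from the base axis. Payload 7.2 kg.
Tool frame: the origin (TCP) lies at the very end of the fingers, on their centre line; the grasp point (between the pads) lies 19 mm behind it (env.grip_point_offset is the distance from the TCP to the grasp point, in m); x points along the fingers, y is the direction in which the jaws open and shut, and the axes are right-handed (so a half turn about x gives the same grasp; the last joint's range is limited). The gripper opens to 85 mm and grips with 20 to 120 N. Pads are 22 mm wide; open, the fingers measure 114 mm over their backs; the gripper's body (76 mm by 85 mm) begins 54 mm behind the grasp point. The pads swing forward as they close: fully open they stand 13 mm farther back than shut.
Start: joints at [-1.183, 0.411, -0.013, 1.596, 0.006, 1.134, -0.082], TCP at [0.275, 0.561, 0.231] pointing down, gripper open.
Joint ranges: [-2.95, 2.95], [-0.29, 1.99], [-1.47, 1.44], [0.14, 2.54], [-1.03, 4.17], [0.13, 1.85], [-2.86, 2.86]. Speed limits (rad/s): [2.39, 2.39, 3.01, 3.01, 3.14, 3.14, 3.14].

## Interface

Orientations are given as a unit quaternion [x, y, z, w].
In Python, from station import env gives the robot as it stands.
- The arm moves only by the tool carry_out, never from a script. Its argument "plan" is a list of rows, each a list of 2 entries, a list of its own where there are three numbers: the shift along the tool's x, y, z in units of 30 mm (1.0 is 30 mm), then the turn, a rotation vector about the tool's x, y, z in units of 6 degrees (1.0 is 6 degrees). In form: [[[x, y, z], [wx, wy, wz]], ...]. A call has 1 to 8 rows; each row is the pose to reach, as a shift and turn from the pose commanded when the call began, along the tool's axes at that moment; what a row does not reach only later rows make up. A row lasts 1/12 s, in which the tool goes at most 41.7 mm and 7.16 degrees, less where a joint would pass 70% of its speed; a pose out of reach is approached as far as the arm can. A call with a gripper value outside its range is refused whole. "hand" is the opening, from 0 (shut) to 1 (fully open), set as the call begins (left out, the last holds). The fingers move at their own pace and stop on an object; "grip_force" is the grip in N (left out, the last holds). Time passes only in rows, so rows that repeat a pose let the fingers close. It gives the time, the measured TCP pose, the force and the opening at its end, in the units of the state.
- env.read_state(): the state, without advancing time (a new reading comes with each control period).
- env.camera(name): name is "scene" or "side" or "wrist"; returns the picture (480x640x3 uint8, red, green, blue); there is no depth.
- env.calibration(name): a dict with "fx", "fy", "cx", "cy" (pixels), "distortion" ([k1, k2, p1, p2, k3] as OpenCV has them; the pictures are not rectified), "origin" and "orientation" of the camera in the world. Camera axes: x right, y down, z forward; pixel columns grow to the right and rows downward; lengths in m; the calibration is good to about 2 mm. A picture is of the moment at which its call begins: read the wrist's pose just before it. calibration takes no time and is no camera call; for the wrist camera it gives the pose at the moment of the call.
- env.close_job(): hands the job in, once; it reports no verdict.
The state is a dict: "time_s": time; "joints": joint angles; "joint_vel": joint speeds; "effort": joint torques, N m; "tcp_pos": TCP position; "ee_rot": TCP orientation; "force": force on the tool from outside, world axes, zero at the start; "moment": the same for the moment, N m; "grip_width": finger opening in m.
Only numpy, scipy, OpenCV 4.12 (cv2) and the standard library are available. Lean on these libraries where they do the work, as an engineer would, in place of code of your own. Each camera call takes 0.05 s, during which the arm holds its last target. There are 200 camera calls.

## Task

Pick up the orange-handled lid puller, slide its fork under the rim of the frosted jar's stuck cork lid and pull the lid straight up until it pops out; no part of the robot itself may touch the lid. Carry the lid level on the fork and set it down, plug downwards, in the middle of the light footed white tray so that the tray neither tips nor slides, and draw the fork out. Then stand the puller upright back on the blue coaster and let go, leaving everything else where it stands.

Things in the scene. Friction and masses are not known exactly. Their poses are not given: they have to be found in the camera images.
- puller: Lid puller, 250 g, a C-shaped bracket standing on its own level steel fork. Two tines 10 thick (z 0-10), 14 wide (|y| 34-48, 68 clear between), from the rear cross-piece (x -64 to -54) to tips at x=+38. Above them 60 free height to the handle bar; an upright web 40 wide joins both at x -64 to -54. Origin at the underside, straight below the grip point; +x the way the tines point, z up.
- puller_grip (a point): Grip point, 82 above the puller's origin: middle of the horizontal orange handle bar, which is 104 long (x -64 to +40), 20 wide in y, 24 high (70 to 94 above the underside). With it straight above the lid's centre the tines lie evenly under the lid's rim. Axes as the puller's.
- puller_foot (a point): Centre of the puller's foot: 13 behind the puller's origin (towards its web), at the underside.
- lid: Cork lid, 120 g: flat disc 96 in diameter, 18 thick, over a plug 47 in diameter, 28 long. Origin at the centre of the plug's underside, z up; the disc spans 28 to 46 above it. Seated in the jar the plug is gripped by the neck: it takes about 8 to 15 N straight up over the first 13 mm, then comes free.
- jar: Frosted glass jar, held fast to the deck: body 110 in diameter, shoulder sloping from 66 high (radius 55) to 80 high (radius 42), then a neck 60 in diameter from 80 to 110 high, on whose top the lid's disc rests: 30 free height between shoulder and disc. Origin at the centre of its underside; the seated lid's origin is 82 above it, its top 128.
- tray: Loose, light (60 g) round white tray on a narrow foot: dish 150 in diameter on a foot 80 in diameter and 16 high; dish floor 21 above the deck, rim 26 above the deck. It tips if loaded near the edge. Origin at the centre of its underside, z up.
- tray_middle (a point): Centre of the tray's dish floor, where the lid's plug should stand; 21 above the deck.
- coaster: Blue round silicone coaster, fixed, 150 in diameter, 5 thick, on which the puller stands at the start. Origin at the centre of its underside.
- bottle: Bystander: tall upright bottle, 64 in diameter, 250 high, loose. Origin at the centre of its underside.
- tin: Bystander: green-banded can, 72 in diameter, 110 high, loose. Origin at the centre of its underside.
- cup: Bystander: blue pencil cup, 76 in diameter, 100 high, pencils up to 166 high, loose, standing near the jar on the robot's side. Origin at the centre of its underside.
- stapler: Bystander: silver stapler, 150 long (its y), 50 wide, 53 high, loose. Origin at the centre of its underside.
- fan: Bystander: white desk fan, 217 high, base 110 in diameter, head 144 in diameter and 36 deep along its x, loose. Origin at the centre of its underside.
- keepbox: Bystander: small storage box with a blue lid, 106 (x) by 146 (y), 88 high, loose. Origin at the centre of its underside.

How it is judged:
By the outcome, as a careful person would: the job done as asked, in the order asked, and still so for the second after the job is handed in, with the robot touching nothing.
It also fails if it takes over 72 s, if anything falls off the work surface, if the arm or the gripper's body presses on something with over 40 N, if the wrist force passes 120 N, or if a joint passes its speed limit or range.

## Working session

There is one attempt and no reset: what is moved stays moved. The work goes in short steps, Python scripts to look and compute and a tool call to move; the robot and the scene stay as the last step left them, time stands still between calls to the robot, and variables do not carry over. Pictures are saved under pics/ and viewed, about 8 in all and at most 12, crops included, and the job is handed in when it is done.

Besides the shell and the picture viewer there is one more tool, called after "Request:" by a JSON object that holds its "fn" and its "kwargs", one argument or row to a line. carry_out: Moves the arm, as the interface text tells. Its arguments: {"type":"object","properties":{"plan":{"type":"array","items":{"type":"array"}},"hand":{"type":"number"},"grip_force":{"type":"number"}},"required":["plan"]}

```bash
mkdir -p pics; ls; python3 - <<'E'
from station import env
import cv2
s=env.read_state()
print({k:s[k] for k in('time_s','tcp_pos','ee_rot','force','grip_width')},env.grip_point_offset)
for n in('scene','side'):
    cv2.imwrite(f'pics/{n}0.png',env.camera(n)[:,:,::-1]);print(n,env.calibration(n))
E
```

```text
pics
{'time_s': 0.0, 'tcp_pos': array([0.27494557, 0.56070083, 0.2304366 ]), 'ee_rot': array([ 0.15915936,  0.68890422, -0.16033724,  0.68874614]), 'force': array([-0.52359773, -0.18382865,  0.37633808]), 'grip_width': 0.08530014643289469} 0.0187
scene {'fx': 530.1547291958339, 'fy': 530.1547291958339, 'cx': 320.2158948622893, 'cy': 237.4982513053582, 'distortion': array([-0.15210354,  0.        ,  0.        ,  0.        ,  0.        ]), 'origin': array([1.21418951, 0.05788716, 0.84860858]), 'orientation': array([ 0.64646909,  0.67936858, -0.25822141, -0.23207271])}
side {'fx': 560.3805674225694, 'fy': 560.3805674225694, 'cx': 312.8774981199354, 'cy': 241.65674169906438, 'distortion': array([-0.05584894,  0.        ,  0.        ,  0.        ,  0.        ]), 'origin': array([ 0.20626965, -0.64757115,  0.77125033]), 'orientation': array([ 0.88872733, -0.23544411,  0.09283901, -0.38224433])}
```

View pics/scene0.png

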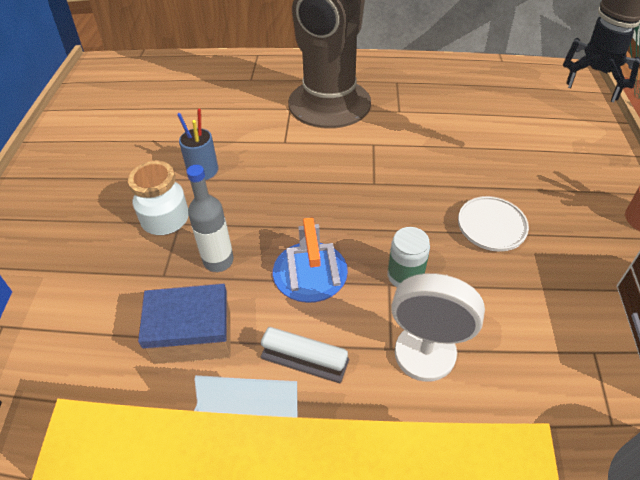

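View pics/side0.png

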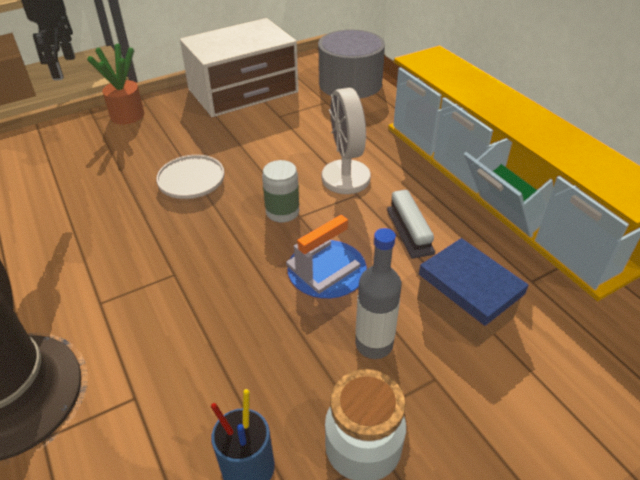

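The scene view shows the puller at (312,245) with its tines pointing away from the robot, the lid at (152,179), the cup at (199,150), the bottle base at (215,258) and the tray at (493,223). In the side view the lid is at (368,402), the handle runs from (303,243) to (345,224), and the tray is at (190,178).

```bash
cat > h.py <<'E'
import numpy as np, cv2
from scipy.spatial.transform import Rotation as R
from station import env
def ray(cal,px):
    K=np.array([[cal['fx'],0,cal['cx']],[0,cal['fy'],cal['cy']],[0,0,1]])
    p=cv2.undistortPoints(np.array([[px]],float),K,cal['distortion'])[0,0]
    d=R.from_quat(cal['orientation']).apply([p[0],p[1],1]);return np.array(cal['origin']),d/np.linalg.norm(d)
def plane(cal,px,z):
    o,d=ray(cal,px);return o+d*(z-o[2])/d[2]
def proj(cal,P):
    r=R.from_quat(cal['orientation']).inv()
    K=np.array([[cal['fx'],0,cal['cx']],[0,cal['fy'],cal['cy']],[0,0,1]])
    c=r.apply(np.atleast_2d(P)-cal['origin'])
    return cv2.projectPoints(c,np.zeros(3),np.zeros(3),K,cal['distortion'])[0][:,0]
E
python3 - <<'E'
from h import *
S=env.calibration('scene');D=env.calibration('side');np.set_printoptions(precision=3,suppress=True)
for n,a,b,z in[('lid top',(152,178),(368,401),.128),('handle web end',(309,219),(302,246),.099),('handle tip end',(313,264),(347,221),.099),('coaster',(310,272),(327,268),.005),
 ('tray rim',(493,222),(190,177),.026),('cup rim',(197,138),(243,427),.1),('bottle cap top',(196,170),(384,236),.25),('tin top',(410,240),(281,170),.11),
 ('fan base',(426,355),(346,177),.01),('box top',(184,307),(473,279),.088),('stapler',(305,345),(410,215),.05)]:
    print(n,plane(S,a,z),plane(D,b,z))
E
```

```text
lid top [ 0.452 -0.342  0.128] [ 0.444 -0.349  0.128]
handle web end [ 0.527 -0.016  0.099] [ 0.521 -0.029  0.099]
handle tip end [ 0.636 -0.002  0.099] [ 0.622 -0.013  0.099]
coaster [ 0.584 -0.014  0.005] [ 0.577 -0.018  0.005]
tray rim [0.453 0.366 0.026] [0.445 0.356 0.026]
cup rim [ 0.288 -0.289  0.1  ] [ 0.293 -0.288  0.1  ]
bottle cap top [ 0.56  -0.202  0.25 ] [ 0.556 -0.207  0.25 ]
tin top [0.582 0.173 0.11 ] [0.583 0.172 0.11 ]
fan base [0.762 0.204 0.01 ] [0.753 0.199 0.01 ]
box top [ 0.731 -0.22   0.088] [ 0.732 -0.229  0.088]
stapler [ 0.773 -0.008  0.05 ] [ 0.768 -0.013  0.05 ]
```

```bash
cat >> h.py <<'E'
def go(xyz,yaw=None,flip=0):
    """shift/turn in plan units to bring TCP to xyz, tool down, tool z heading yaw(deg)"""
    s=env.read_state();r=R.from_quat(s['ee_rot'])
    d=r.inv().apply(np.array(xyz)-s['tcp_pos'])/.03
    w=np.zeros(3)
    if yaw is not None:
        y=np.radians(yaw+180*flip);z=np.array([np.cos(y),np.sin(y),0]);x=np.array([0,0,-1.]);T=np.c_[x,np.cross(z,x),z]
        w=(r.inv()*R.from_matrix(T)).as_rotvec()/np.radians(6)
    print('row',d.round(3).tolist(),w.round(3).tolist(),'n',(np.linalg.norm(d)*.03/.0417).round(1),(np.linalg.norm(w)*6/7.16).round(1))
def st():
    s=env.read_state();r=R.from_quat(s['ee_rot']).as_matrix();print('t',s['time_s'],'tcp',s['tcp_pos'].round(4),'yawz',np.degrees(np.arctan2(r[1,2],r[0,2])).round(2),'xax',r[:,0].round(4),'F',s['force'].round(2),'w',s['grip_width'],'q',np.round(s['joints'],2))
E
python3 - <<'E'
from h import *
st(); go((0.50,.15,.33),8); go((0.50,.15,.33),8,1)
print(env.calibration('wrist'))
E
```

```text
t 0.1 tcp [0.2749 0.5608 0.2305] yawz -26.12 xax [-6.0e-04 -1.4e-03 -1.0e+00] F [-0.25 -0.46 -0.46] w 0.08524448363398936 q [-1.18  0.41 -0.01  1.6   0.01  1.13 -0.08]
row [-3.301, -8.997, 12.764] [-5.686, -0.003, 0.014] n 11.5 4.8
row [-3.301, -8.997, 12.764] [24.314, 0.018, 0.005] n 11.5 20.4
{'fx': 332.5780294121981, 'fy': 332.5780294121981, 'cx': 317.13777122050624, 'cy': 240.40862216424145, 'distortion': array([-0.04355441,  0.        ,  0.        ,  0.        ,  0.        ]), 'origin': array([0.20443364, 0.59453455, 0.37237358]), 'orientation': array([0.8383683 , 0.52289953, 0.08070398, 0.13115467])}
```

Request:
{"fn": "carry_out", "kwargs": {
  "plan": [
    [[-1.4,0,0],[0,0,0]],
    [[-2.6,-1,1],[-1,0,0]],
    [[-3.3,-3,4],[-3,0,0]],
    [[-3.3,-9,12.76],[-5.7,0,0]],
    [[-3.3,-9,12.76],[-5.7,0,0]],
    [[-3.3,-9,12.76],[-5.7,0,0]],
    [[-3.3,-9,12.76],[-5.7,0,0]],
    [[-3.3,-9,12.76],[-5.7,0,0]]
  ],
  "hand": 1
}}

```text
time_s: 0.77
tcp_pos: [0.405, 0.3178, 0.3205]
ee_rot: [-0.05, 0.705, 0.05, 0.705]
force: [0.4, 1.0, -1.0]
grip_width: 0.0855
```

```bash
python3 - <<'E'
from h import *
st(); go((0.58,-0.015,.26),8)
E
```

```text
t 0.7667 tcp [0.405  0.3178 0.3205] yawz 8.17 xax [-3.e-04 -0.e+00 -1.e+00] F [ 0.4   0.98 -1.04] w 0.08552074428307126 q [-0.78  0.15  0.03  1.73 -0.    1.26  0.96]
row [2.015, -11.811, 4.199] [0.029, -0.003, 0.0] n 9.1 0.0
```

Request:
{"fn": "carry_out", "kwargs": {
  "plan": [
    [[2,-11.8,4.2],[0,0,0]],
    [[2,-11.8,4.2],[0,0,0]],
    [[2,-11.8,4.2],[0,0,0]],
    [[2,-11.8,4.2],[0,0,0]],
    [[2,-11.8,4.2],[0,0,0]],
    [[2,-11.8,4.2],[0,0,0]],
    [[2,-11.8,4.2],[0,0,0]],
    [[2,-11.8,4.2],[0,0,0]]
  ]
}}

```text
time_s: 1.43
tcp_pos: [0.5578, 0.0263, 0.2675]
ee_rot: [-0.05, 0.705, 0.05, 0.705]
force: [1.2, 0.8, 0.9]
grip_width: 0.0851
```

Request:
{"fn": "carry_out", "kwargs": {
  "plan": [
    [[0,-1,0.3],[0,0,0]],
    [[0,-1,0.3],[0,0,0]],
    [[0,-1,0.3],[0,0,0]],
    [[0,-1,0.3],[0,0,0]]
  ]
}}

```text
time_s: 1.77
tcp_pos: [0.5702, 0.0005, 0.2675]
ee_rot: [-0.05, 0.706, 0.05, 0.705]
force: [-0.0, 0.3, -0.0]
grip_width: 0.0851
```

```bash
python3 - <<'E'
from h import *
st(); go((0.58,-0.015,.26),8)
cv2.imwrite('pics/w1.png',env.camera('wrist')[:,:,::-1])
E
```

```text
t 1.7667 tcp [5.702e-01 5.000e-04 2.675e-01] yawz 8.09 xax [-1.1e-03  5.0e-04 -1.0e+00] F [-0.03  0.26 -0.01] w 0.08506576530428471 q [-0.3   0.29  0.27  1.7  -0.08  1.17  1.71]
row [0.25, -0.558, 0.25] [0.016, -0.01, -0.006] n 0.5 0.0
```

View pics/w1.png

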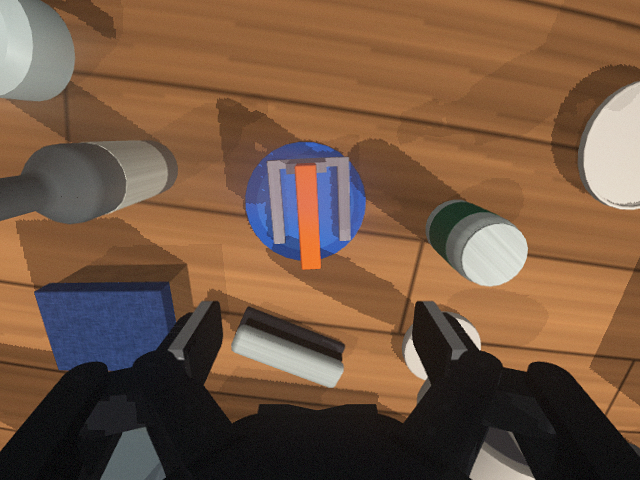

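The wrist view shows the orange bar from (305,166) to (312,269), the tine tips at (279,243) and (345,240), and the coaster centred near (306,201). I'll fit the bar by colour.

```bash
cat >> h.py <<'E'
def bar(img,cal,z):
    hsv=cv2.cvtColor(img,cv2.COLOR_RGB2HSV);m=cv2.inRange(hsv,(4,190,190),(16,255,255))
    n,l,s,_=cv2.connectedComponentsWithStats(m);k=1+np.argmax(s[1:,4]);px=np.argwhere(l==k)[:,::-1]
    P=np.array([plane(cal,p,z)[:2] for p in px]);rr=cv2.minAreaRect((P*1000).astype(np.float32))
    print('bar',len(px),rr);return rr
E
python3 - <<'E'
from h import *
np.set_printoptions(precision=4,suppress=True)
c=env.calibration('wrist');im=env.camera('wrist')
bar(im,c,.099)
for p,z in[((305.5,166),.099),((312,269),.099),((279,243),.015),((345,240),.015),((269,161),.015),((350,157),.015),((306,201),.005)]:print(p,plane(c,p,z))
st()
E
```

```text
bar 730 ((596.7748413085938, -3.8236007690429688), (48.626487731933594, 18.87709617614746), 10.857497215270996)
(305.5, 166) [ 0.5211 -0.0171  0.099 ]
(312, 269) [0.6211 0.0028 0.099 ]
(279, 243) [ 0.627  -0.0392  0.015 ]
(345, 240) [0.6114 0.0417 0.015 ]
(269, 161) [ 0.5291 -0.0616  0.015 ]
(350, 157) [0.5113 0.0307 0.015 ]
(306, 201) [ 0.5716 -0.0129  0.005 ]
t 1.8667 tcp [0.5702 0.0015 0.2679] yawz 8.21 xax [-0.0004  0.0007 -1.    ] F [-0.29  0.29  0.88] w 0.08536402311898725 q [-0.3   0.29  0.27  1.7  -0.08  1.17  1.71]
```

```bash
python3 - <<'E'
from h import *
go((0.583,-0.005,.12),10.5);go((0.583,-0.005,.069),10.5)
E
```

```text
row [4.929, -0.28, 0.393] [-0.381, -0.003, -0.008] n 3.6 0.3
row [6.629, -0.281, 0.393] [-0.381, -0.003, -0.008] n 4.8 0.3
```

Request:
{"fn": "carry_out", "kwargs": {
  "plan": [
    [[1,-0.28,0.39],[-0.38,0,0]],
    [[2,-0.28,0.39],[-0.38,0,0]],
    [[3,-0.28,0.39],[-0.38,0,0]],
    [[4,-0.28,0.39],[-0.38,0,0]],
    [[5,-0.28,0.39],[-0.38,0,0]],
    [[6,-0.28,0.39],[-0.38,0,0]],
    [[6.6,-0.28,0.39],[-0.38,0,0]],
    [[6.6,-0.28,0.39],[-0.38,0,0]]
  ]
}}

```text
time_s: 2.53
tcp_pos: [0.5803, -0.0049, 0.0662]
ee_rot: [-0.065, 0.707, 0.065, 0.702]
force: [-0.5, -0.6, 0.2]
grip_width: 0.0855
```

```bash
python3 - <<'E'
from h import *
st();cv2.imwrite('pics/w2.png',np.hstack([env.camera('side')[180:340,220:420,::-1].repeat(3,0).repeat(3,1)]))
go((0.583,-0.005,.069),10.5)
E
```

```text
t 2.5333 tcp [ 0.5803 -0.0049  0.0662] yawz 10.52 xax [-6.8e-03  1.0e-04 -1.0e+00] F [-0.48 -0.58  0.17] w 0.08550257967654355 q [-0.24  0.54  0.22  1.87 -0.16  0.77  1.82]
row [-0.018, 0.002, 0.041] [-0.001, -0.036, -0.009] n 0.0 0.0
```

View pics/w2.png

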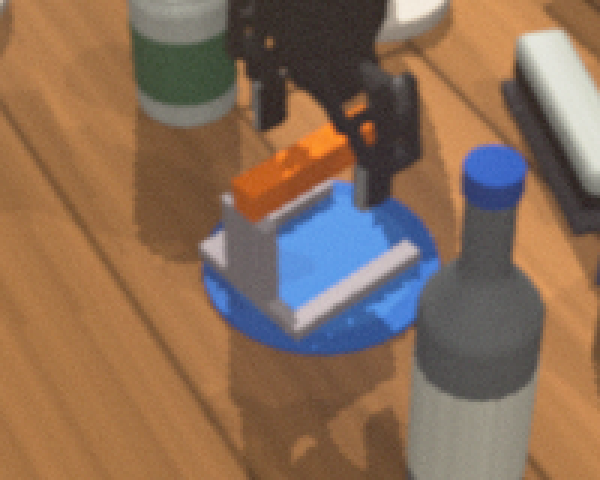

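The fingers straddle the bar properly, so I'll close.

Request:
{"fn": "carry_out", "kwargs": {
  "plan": [
    [[0,0,0.04],[0,0,0]],
    [[0,0,0.04],[0,0,0]],
    [[0,0,0.04],[0,0,0]],
    [[0,0,0.04],[0,0,0]],
    [[0,0,0.04],[0,0,0]],
    [[0,0,0.04],[0,0,0]],
    [[0,0,0.04],[0,0,0]],
    [[0,0,0.04],[0,0,0]]
  ],
  "hand": 0,
  "grip_force": 80
}}

```text
time_s: 3.25
tcp_pos: [0.5851, -0.0065, 0.0709]
ee_rot: [-0.064, 0.704, 0.064, 0.705]
force: [-1.3, 1.3, 6.0]
grip_width: 0.019
```

```bash
python3 - <<'E'
from h import *
st()
E
```

```text
t 3.25 tcp [ 0.5851 -0.0065  0.0709] yawz 10.37 xax [ 1.4e-03  4.0e-04 -1.0e+00] F [-1.29  1.35  6.04] w 0.019012529405310778 q [-0.24  0.53  0.22  1.86 -0.16  0.77  1.82]
```

Request:
{"fn": "carry_out", "kwargs": {
  "plan": [
    [[-0.3,0,0],[0,0,0]],
    [[-0.8,0,0],[0,0,0]],
    [[-1.5,0,0],[0,0,0]],
    [[-2.3,0,0],[0,0,0]],
    [[-3.2,0,0],[0,0,0]],
    [[-4.1,0,0],[0,0,0]],
    [[-5,0,0],[0,0,0]],
    [[-5.5,0,0],[0,0,0]]
  ]
}}

```text
time_s: 3.92
tcp_pos: [0.5851, -0.0069, 0.2383]
ee_rot: [-0.064, 0.703, 0.064, 0.705]
force: [0.6, -0.0, -3.3]
grip_width: 0.0188
```

```bash
python3 - <<'E'
from h import *
st();go((0.40,-.06,.26),-35);go((0.40,-.06,.26),-74)
E
```

```text
t 3.9167 tcp [ 0.5851 -0.0069  0.2383] yawz 10.34 xax [ 2.9e-03  2.0e-04 -1.0e+00] F [ 0.62 -0.   -3.33] w 0.01881539674760624 q [-0.28  0.34  0.27  1.71 -0.1   1.11  1.77]
row [-0.74, -0.633, -6.386] [7.556, 0.027, -0.008] n 4.6 6.3
row [-0.74, -0.633, -6.386] [14.056, 0.025, -0.018] n 4.6 11.8
```

Request:
{"fn": "carry_out", "kwargs": {
  "plan": [
    [[-0.3,-0.1,-1],[0.5,0,0]],
    [[-0.6,-0.2,-2],[1.5,0,0]],
    [[-0.7,-0.3,-3],[2.5,0,0]],
    [[-0.7,-0.4,-4],[3.6,0,0]],
    [[-0.7,-0.5,-5],[4.7,0,0]],
    [[-0.7,-0.6,-6],[5.8,0,0]],
    [[-0.7,-0.6,-6.4],[6.9,0,0]],
    [[-0.7,-0.6,-6.4],[8,0,0]]
  ]
}}

```text
time_s: 4.58
tcp_pos: [0.3954, -0.0599, 0.256]
ee_rot: [0.231, 0.669, -0.23, 0.668]
force: [0.3, 0.4, -2.5]
grip_width: 0.0191
```

Request:
{"fn": "carry_out", "kwargs": {
  "plan": [
    [[0,0,0],[1,0,0]],
    [[0,0,0],[2,0,0]],
    [[0,0,0],[3,0,0]],
    [[0,0,0],[4,0,0]],
    [[0,0,0],[5,0,0]],
    [[0,0,0],[6,0,0]],
    [[0,0,0],[6,0,0]],
    [[0,0,0],[6,0,0]]
  ]
}}

```text
time_s: 5.25
tcp_pos: [0.3985, -0.059, 0.256]
ee_rot: [0.423, 0.567, -0.423, 0.567]
force: [0.1, -0.5, -2.9]
grip_width: 0.0186
```

```bash
python3 - <<'E'
from h import *
st()
cv2.imwrite('pics/w3.png',env.camera('wrist')[:,:,::-1])
E
```

```text
t 5.25 tcp [ 0.3985 -0.059   0.256 ] yawz -73.46 xax [-3.e-04  1.e-04 -1.e+00] F [ 0.06 -0.49 -2.87] w 0.01855860630619001 q [-0.32 -0.02  0.35  2.07  0.01  1.09  0.31]
```

View pics/w3.png

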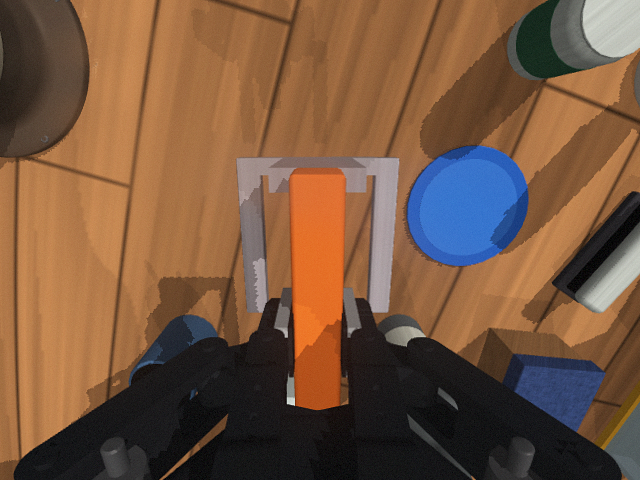

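The wrist view shows the puller held square and level: rear corners at (238,158) and (398,158), tips at y≈310. The coaster is fully visible around (468,206). Next I'll measure the coaster and the hold, and check my lid estimate with overlays.

```bash
cat > ov.py <<'E'
from h import *
def circ(c,r,z,n=90):
    a=np.linspace(0,2*np.pi,n);return np.c_[c[0]+r*np.cos(a),c[1]+r*np.sin(a),np.full(n,z)]
def crop(name,im,P,box,f=4,col=(0,255,0)):
    x,y,w,h=box;cal=env.calibration(name);o=cv2.resize(im[y:y+h,x:x+w,::-1],None,fx=f,fy=f,interpolation=cv2.INTER_CUBIC)
    for p in P:
        q=((proj(cal,p)-[x,y]+.5)*f).astype(np.int32);cv2.polylines(o,[q],False,col,1)
    return o
E
python3 - <<'E'
from ov import *
np.set_printoptions(precision=4,suppress=True)
w=env.calibration('wrist');im=env.camera('wrist')
hsv=cv2.cvtColor(im,cv2.COLOR_RGB2HSV);m=cv2.inRange(hsv,(100,190,90),(125,255,255));m[:,:405]=0;m[:,535:]=0;m[275:]=0
px=np.argwhere(m)[:,::-1];h=cv2.convexHull(px.astype(np.int32))[:,0]
P=np.array([plane(w,p,.003)[:2] for p in h]);print('coaster',cv2.minEnclosingCircle((P*1000).astype(np.float32)),len(px))
s=env.read_state();t=R.from_quat(s['ee_rot'])
for p in[(238,158),(398,158),(249,310),(390,310),(267,310),(371,310)]:
    X=plane(w,p,s['tcp_pos'][2]-.056);print('tool frame',p,t.inv().apply(X-s['tcp_pos']))
a=env.camera('scene');b=env.camera('side');cv2.imwrite('pics/sc1.png',a[:,:,::-1]);cv2.imwrite('pics/sd1.png',b[:,:,::-1])
c=(.448,-.3455)
o=np.hstack([crop('scene',a,[circ(c,.048,.128),circ(c,.055,.066)],(110,150,100,100)),crop('side',b,[circ(c,.048,.128),circ(c,.055,.066)],(315,360,100,100))])
cv2.imwrite('pics/ov1.png',o)
E
```

```text
coaster ((575.7582397460938, -13.922361373901367), 74.1517562866211) 3008
tool frame (238, 158) [ 0.056  -0.047  -0.0644]
tool frame (398, 158) [ 0.056   0.046  -0.0645]
tool frame (249, 310) [ 0.056  -0.0467  0.035 ]
tool frame (390, 310) [0.056 0.048 0.035]
tool frame (267, 310) [ 0.056  -0.0346  0.035 ]
tool frame (371, 310) [0.056  0.0352 0.0349]
```

View pics/ov1.png

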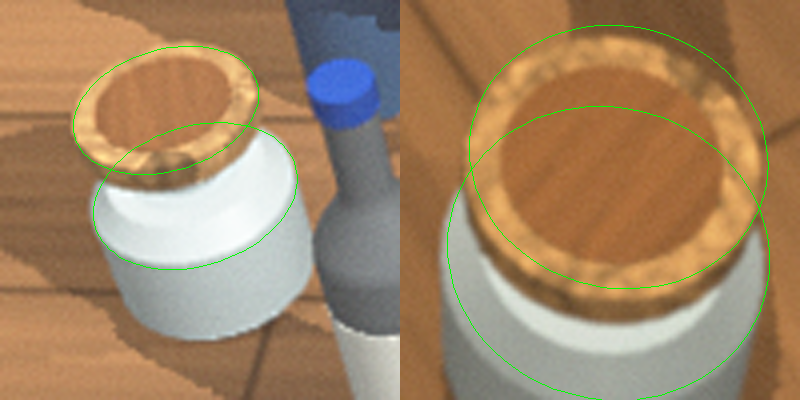

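```bash
python3 - <<'E'
from h import *
st();go((0.410,-.219,.256),-74);go((0.410,-.219,.156),-74)
E
```

```text
t 5.45 tcp [ 0.3988 -0.0589  0.256 ] yawz -73.52 xax [-1.e-04  1.e-04 -1.e+00] F [ 0.47  0.18 -3.28] w 0.01872374358097093 q [-0.32 -0.02  0.34  2.07  0.01  1.09  0.31]
row [-0.001, -1.155, 5.224] [0.08, -0.001, 0.001] n 3.8 0.1
row [3.332, -1.155, 5.224] [0.08, -0.001, 0.001] n 4.5 0.1
```

Request:
{"fn": "carry_out", "kwargs": {
  "plan": [
    [[0,-0.2,1],[0.08,0,0]],
    [[0,-0.4,2],[0.08,0,0]],
    [[0,-0.7,3],[0.08,0,0]],
    [[0.5,-1,4.2],[0.08,0,0]],
    [[1.4,-1.15,5.22],[0.08,0,0]],
    [[2.4,-1.15,5.22],[0.08,0,0]],
    [[3.33,-1.15,5.22],[0.08,0,0]],
    [[3.33,-1.15,5.22],[0.08,0,0]]
  ]
}}

```text
time_s: 6.12
tcp_pos: [0.4069, -0.2179, 0.1518]
ee_rot: [0.425, 0.567, -0.427, 0.562]
force: [-1.1, 0.0, -2.9]
grip_width: 0.0189
```

Request:
{"fn": "carry_out", "kwargs": {
  "plan": [
    [[0,0,0],[0,0,0]],
    [[0,0,0],[0,0,0]]
  ]
}}

```text
time_s: 6.28
tcp_pos: [0.4107, -0.219, 0.1573]
ee_rot: [0.426, 0.564, -0.426, 0.565]
force: [0.7, 0.3, -2.3]
grip_width: 0.0186
```

```bash
cat >> ov.py <<'E'
def puller(tcp,yaw,off=-.002,lat=0):
    y=np.radians(yaw);T=np.array([[np.cos(y),-np.sin(y),0],[np.sin(y),np.cos(y),0],[0,0,1]])
    L=[]
    for s in(-1,1): L.append(np.array([[-.064,s*.048,.01],[.038,s*.048,.01],[.038,s*.034,.01],[-.054,s*.034,.01]]))
    L.append(np.array([[-.064,-.01,.094],[.04,-.01,.094],[.04,.01,.094],[-.064,.01,.094],[-.064,-.01,.094]]))
    L.append(np.array([[-.064,-.02,.07],[-.064,-.02,0],[-.064,.02,0],[-.064,.02,.07]]))
    return [T.dot((p+[off,lat,0]).T).T+np.array(tcp)-[0,0,.0659] for p in L]
E
python3 - <<'E'
from ov import *
st();s=env.read_state();P=puller(s['tcp_pos'],-74)
c=(.447,-.347)
a=env.camera('scene');b=env.camera('side');cv2.imwrite('pics/sc2.png',a[:,:,::-1]);cv2.imwrite('pics/sd2.png',b[:,:,::-1])
L=[circ(c,.048,.128),circ(c,.048,.110)]
o=np.hstack([crop('scene',a,P+L,(120,110,130,130),3),crop('side',b,P+L,(285,280,130,130),3)])
cv2.imwrite('pics/ov2.png',o)
E
```

```text
t 6.2833 tcp [ 0.4107 -0.219   0.1573] yawz -74.06 xax [ 1.e-03 -4.e-04 -1.e+00] F [ 0.7   0.3  -2.31] w 0.018584898149018345 q [-0.07  0.24  0.53  2.08 -0.16  0.85  0.84]
```

View pics/ov2.png

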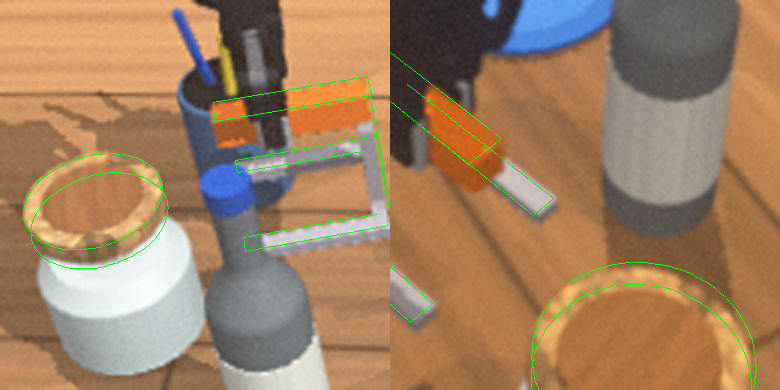

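Overlays agree in both views to about 1–2 mm: fork tips at scene (245,236)/(236,165) and side (553,207), and the lid ellipse matches. I'll slide in.

```bash
python3 - <<'E'
from h import *
st();go((0.447,-.3494,.157),-74)
E
```

```text
t 6.3833 tcp [ 0.4112 -0.219   0.1578] yawz -74.05 xax [ 3.1e-03 -5.0e-04 -1.0e+00] F [ 0.17  0.44 -2.02] w 0.01888636094858422 q [-0.07  0.24  0.53  2.08 -0.16  0.85  0.84]
row [0.034, -0.048, 4.507] [-0.008, 0.013, -0.027] n 3.2 0.0
```

Request:
{"fn": "carry_out", "kwargs": {
  "plan": [
    [[0,0,0.4],[0,0,0]],
    [[0,0,0.9],[0,0,0]],
    [[0,0,1.4],[0,0,0]],
    [[0,-0.02,1.8],[0,0,0]],
    [[0,-0.03,2.1],[0,0,0]],
    [[0,-0.04,2.3],[0,0,0]],
    [[0,-0.05,2.4],[0,0,0]],
    [[0,-0.05,2.4],[0,0,0]]
  ]
}}

```text
time_s: 7.05
tcp_pos: [0.4284, -0.2888, 0.1565]
ee_rot: [0.426, 0.564, -0.426, 0.564]
force: [-0.5, 0.1, -3.7]
grip_width: 0.0186
```

```bash
python3 - <<'E'
from ov import *
st();go((0.447,-.3494,.157),-74)
s=env.read_state();P=puller(s['tcp_pos'],-74)
c=(.4465,-.3475)
a=env.camera('scene');b=env.camera('side')
L=[circ(c,.048,.128),circ(c,.048,.110)]
o=np.hstack([crop('scene',a,P,(120,110,130,130),3),crop('side',b,P+L[:1],(285,310,130,130),3)])
cv2.imwrite('pics/ov3.png',o)
E
```

```text
t 7.05 tcp [ 0.4284 -0.2888  0.1565] yawz -74.13 xax [ 7.e-04 -2.e-04 -1.e+00] F [-0.46  0.12 -3.66] w 0.018605682573482548 q [ 0.07  0.34  0.54  1.97 -0.22  0.89  1.  ]
row [-0.016, 0.045, 2.111] [-0.022, 0.004, -0.006] n 1.5 0.0
```

View pics/ov3.png

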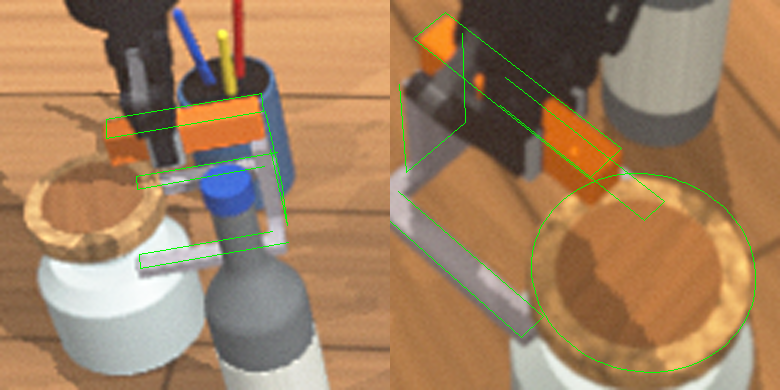

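The tips are entering beneath the disc and the lid ellipse matches, with no contact force. I'll continue to full insertion.

Request:
{"fn": "carry_out", "kwargs": {
  "plan": [
    [[0,0.02,0.3],[0,0,0]],
    [[0,0.04,0.6],[0,0,0]],
    [[0,0.04,0.9],[0,0,0]],
    [[0,0.04,1.2],[0,0,0]],
    [[0,0.04,1.5],[0,0,0]],
    [[0,0.04,1.8],[0,0,0]],
    [[0,0.04,2.0],[0,0,0]],
    [[0,0.04,2.1],[0,0,0]]
  ]
}}

```text
time_s: 7.82
tcp_pos: [0.4467, -0.3502, 0.156]
ee_rot: [0.426, 0.564, -0.427, 0.564]
force: [0.0, -0.8, -2.4]
grip_width: 0.0187
```

Request:
{"fn": "carry_out", "kwargs": {
  "plan": [
    [[0,0,0],[0,0,0]],
    [[0,0,0],[0,0,0]]
  ]
}}

```text
time_s: 7.98
tcp_pos: [0.4464, -0.3487, 0.1559]
ee_rot: [0.426, 0.564, -0.426, 0.564]
force: [0.1, 0.0, -3.3]
grip_width: 0.0189
```

```bash
python3 - <<'E'
from ov import *
st();go((0.447,-.3494,.157),-74)
s=env.read_state();P=puller(s['tcp_pos'],-74)
a=env.camera('scene');b=env.camera('side')
o=np.hstack([crop('scene',a,[],(100,110,130,130),3),crop('side',b,[],(285,330,130,130),3)])
cv2.imwrite('pics/ov4.png',o)
E
```

```text
t 7.9833 tcp [ 0.4464 -0.3487  0.1559] yawz -74.13 xax [-4.e-04  4.e-04 -1.e+00] F [ 0.06  0.02 -3.25] w 0.018877326532302802 q [ 0.17  0.42  0.54  1.85 -0.26  0.94  1.1 ]
row [-0.038, 0.011, 0.028] [-0.021, -0.005, 0.003] n 0.0 0.0
```

View pics/ov4.png

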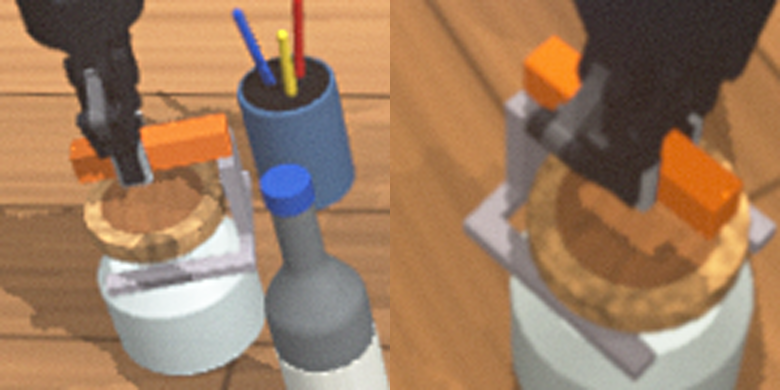

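The fork is seated under the disc in both views with the neck between the tines. I'll pull straight up slowly.

Request:
{"fn": "carry_out", "kwargs": {
  "plan": [
    [[-0.15,0,0],[0,0,0]],
    [[-0.3,0,0],[0,0,0]],
    [[-0.4,0,0],[0,0,0]],
    [[-0.5,0,0],[0,0,0]],
    [[-0.6,0,0],[0,0,0]],
    [[-0.7,0,0],[0,0,0]],
    [[-0.8,0,0],[0,0,0]],
    [[-0.9,0,0],[0,0,0]]
  ]
}}

```text
time_s: 8.75
tcp_pos: [0.4469, -0.3491, 0.1839]
ee_rot: [0.426, 0.564, -0.426, 0.565]
force: [0.3, -0.9, -3.6]
grip_width: 0.0185
```

Request:
{"fn": "carry_out", "kwargs": {
  "plan": [
    [[-0.1,0,0],[0,0,0]],
    [[-0.2,0,0],[0,0,0]],
    [[-0.3,0,0],[0,0,0]],
    [[-0.4,0,0],[0,0,0]],
    [[-0.5,0,0],[0,0,0]],
    [[-0.6,0,0],[0,0,0]],
    [[-0.7,0,0],[0,0,0]],
    [[-0.8,0,0],[0,0,0]]
  ]
}}

```text
time_s: 9.42
tcp_pos: [0.4466, -0.3488, 0.2074]
ee_rot: [0.426, 0.564, -0.426, 0.564]
force: [0.2, 0.2, -4.2]
grip_width: 0.019
```

Request:
{"fn": "carry_out", "kwargs": {
  "plan": [
    [[-0.15,0,0],[0,0,0]],
    [[-0.3,0,0],[0,0,0]],
    [[-0.5,0,0],[0,0,0]],
    [[-0.7,0,0],[0,0,0]],
    [[-0.9,0,0],[0,0,0]],
    [[-1.1,0,0],[0,0,0]],
    [[-1.25,0,0],[0,0,0]],
    [[-1.3,0,0],[0,0,0]]
  ]
}}

```text
time_s: 10.08
tcp_pos: [0.4469, -0.3491, 0.2471]
ee_rot: [0.426, 0.564, -0.426, 0.565]
force: [0.3, 0.3, -3.4]
grip_width: 0.0188
```

```bash
python3 - <<'E'
from ov import *
st()
a=env.camera('scene');b=env.camera('side');w=env.camera('wrist')
o=np.hstack([crop('scene',a,[],(80,60,130,180),2),crop('side',b,[],(265,270,130,180),2),cv2.resize(w[:,:,::-1],None,fx=.75,fy=.75)[:,120:380]])if 0 else np.hstack([crop('scene',a,[],(80,60,150,180),2),crop('side',b,[],(265,270,150,180),2)])
cv2.imwrite('pics/ov5.png',o)
E
```

```text
t 10.0833 tcp [ 0.4469 -0.3491  0.2471] yawz -74.12 xax [ 1.2e-03 -5.0e-04 -1.0e+00] F [ 0.27  0.31 -3.36] w 0.018832507612118445 q [ 0.13  0.32  0.57  1.75 -0.19  1.12  1.04]
```

View pics/ov5.png

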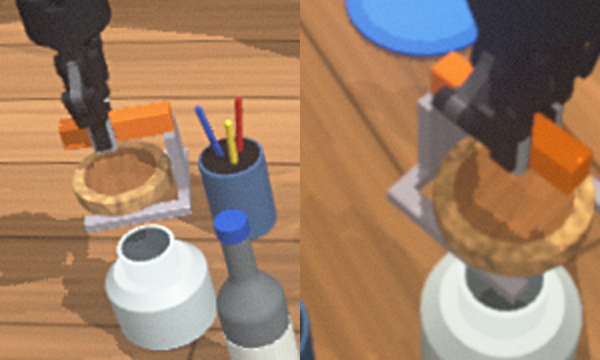

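The lid has popped out and lies level on the fork, clear of the jar. Next I'll locate the tray centre from stored pictures and back off.

```bash
python3 - <<'E'
from ov import *
for n,f,(x,y,w,h) in(('scene','pics/sc1.png',(445,185,95,75)),('side','pics/sd1.png',(145,145,90,65))):
    im=cv2.imread(f);hsv=cv2.cvtColor(im,cv2.COLOR_BGR2HSV)[y:y+h,x:x+w]
    m=cv2.inRange(hsv,(0,0,120),(180,60,255));k,l,s,_=cv2.connectedComponentsWithStats(m);l=l==1+np.argmax(s[1:,4])
    hl=cv2.convexHull(np.argwhere(l)[:,::-1].astype(np.int32))[:,0]+[x,y]
    cal=env.calibration(n);P=np.array([plane(cal,p,.026)[:2] for p in hl])*1000
    print(n,s[1:,4].max(),cv2.minEnclosingCircle(P.astype(np.float32)),cv2.fitEllipse(P.astype(np.float32)))
st();go((.40,-.06,.275),-74)
E
```

```text
scene 3016 ((452.9088134765625, 364.5500183105469), 78.78651428222656) ((452.9367980957031, 365.4059143066406), (150.3602294921875, 157.585693359375), 70.98524475097656)
side 1226 ((446.9676513671875, 360.379638671875), 79.31655883789062) ((437.56475830078125, 361.88250732421875), (126.10328674316406, 156.73294067382812), 172.11497497558594)
t 10.2333 tcp [ 0.4466 -0.3487  0.246 ] yawz -74.11 xax [ 0.e+00  1.e-04 -1.e+00] F [ 0.26 -0.11 -4.  ] w 0.01852394773672337 q [ 0.13  0.32  0.57  1.75 -0.19  1.12  1.04]
row [-0.964, 1.142, -9.681] [-0.019, -0.001, -0.001] n 7.0 0.0
```

Request:
{"fn": "carry_out", "kwargs": {
  "plan": [
    [[-0.15,0,-0.1],[0,0,0]],
    [[-0.35,0,-0.3],[0,0,0]],
    [[-0.6,0,-0.6],[0,0,0]],
    [[-0.8,0,-1.0],[0,0,0]],
    [[-0.9,0,-1.5],[0,0,0]],
    [[-0.96,0,-2.1],[0,0,0]],
    [[-0.96,0,-2.7],[0,0,0]],
    [[-0.96,0,-3.3],[0,0,0]]
  ]
}}

```text
time_s: 10.9
tcp_pos: [0.4191, -0.2522, 0.2757]
ee_rot: [0.426, 0.564, -0.426, 0.565]
force: [-0.3, -0.2, -4.3]
grip_width: 0.0184
```

Request:
{"fn": "carry_out", "kwargs": {
  "plan": [
    [[0,0,-0.6],[0,0,0]],
    [[0,0.05,-1.2],[0,0,0]],
    [[0,0.15,-1.8],[0,0,0]],
    [[0,0.3,-2.4],[0,0,0]],
    [[0,0.45,-3.0],[0,0,0]],
    [[0,0.6,-3.6],[0.0,0,0]],
    [[0,0.75,-4.2],[0,0,0]],
    [[0,0.9,-4.8],[0,0,0]]
  ]
}}

```text
time_s: 11.57
tcp_pos: [0.4055, -0.1064, 0.2756]
ee_rot: [0.426, 0.564, -0.426, 0.565]
force: [-0.7, -0.1, -3.3]
grip_width: 0.0189
```

Request:
{"fn": "carry_out", "kwargs": {
  "plan": [
    [[0,0.1,-0.6],[-0.1,0,0]],
    [[0,0.2,-1.2],[-0.3,0,0]],
    [[0,0.3,-1.8],[-0.6,0,0]],
    [[0,0.4,-2.4],[-1,0,0]],
    [[0,0.4,-3.0],[-1.4,0,0]],
    [[0,0.4,-3.6],[-1.8,0,0]],
    [[0,0.4,-4.2],[-2.2,0,0]],
    [[0,0.4,-4.8],[-2.6,0,0]]
  ]
}}

```text
time_s: 12.23
tcp_pos: [0.3775, 0.0357, 0.2749]
ee_rot: [0.344, 0.618, -0.344, 0.618]
force: [-0.4, -0.0, -3.5]
grip_width: 0.0187
```

```bash
python3 - <<'E'
from ov import *
st();go((.41,.25,.275),-10)
E
```

```text
t 12.2333 tcp [0.3775 0.0357 0.2749] yawz -58.27 xax [-0. -0. -1.] F [-0.38 -0.01 -3.55] w 0.01874519081981382 q [-0.43 -0.08  0.19  2.08  0.02  1.14  0.31]
row [-0.004, 4.679, -5.506] [-8.046, -0.0, 0.0] n 5.2 6.7
```

Request:
{"fn": "carry_out", "kwargs": {
  "plan": [
    [[0,0.3,-0.4],[-0.4,0,0]],
    [[0,0.7,-0.8],[-0.9,0,0]],
    [[0,1.1,-1.3],[-1.4,0,0]],
    [[0,1.5,-1.8],[-1.9,0,0]],
    [[0,1.9,-2.3],[-2.5,0,0]],
    [[0,2.3,-2.75],[-3.1,0,0]],
    [[0,2.7,-3.2],[-3.7,0,0]],
    [[0,3.0,-3.6],[-4.2,0,0]]
  ]
}}

```text
time_s: 12.9
tcp_pos: [0.3989, 0.1758, 0.2746]
ee_rot: [0.2, 0.678, -0.2, 0.678]
force: [0.6, 0.3, -3.3]
grip_width: 0.0189
```

```bash
python3 - <<'E'
from ov import *
st();go((.42,.28,.275),10)
E
```

```text
t 12.9 tcp [0.3989 0.1758 0.2746] yawz -32.91 xax [-3.e-04  1.e-04 -1.e+00] F [ 0.64  0.27 -3.33] w 0.018915816485617066 q [-0.58  0.04  0.05  1.97 -0.    1.13  0.47]
row [-0.013, 3.298, -1.297] [-7.152, -0.003, -0.001] n 2.5 6.0
```

Request:
{"fn": "carry_out", "kwargs": {
  "plan": [
    [[0,0.4,-0.16],[-0.7,0,0]],
    [[0,0.9,-0.35],[-1.6,0,0]],
    [[0,1.4,-0.55],[-2.6,0,0]],
    [[0,1.9,-0.75],[-3.6,0,0]],
    [[0,2.4,-0.95],[-4.6,0,0]],
    [[0,2.8,-1.1],[-5.6,0,0]],
    [[0,3.1,-1.22],[-6.6,0,0]],
    [[0,3.3,-1.3],[-7.1,0,0]]
  ]
}}

```text
time_s: 13.57
tcp_pos: [0.4202, 0.2797, 0.2743]
ee_rot: [-0.061, 0.705, 0.061, 0.704]
force: [-1.2, -0.3, -3.3]
grip_width: 0.0191
```

```bash
python3 - <<'E'
from ov import *
st();go((.451,.3635,.17),10);go((.451,.3635,.125),10)
E
```

```text
t 13.5667 tcp [0.4202 0.2797 0.2743] yawz 9.84 xax [-8.e-04  2.e-04 -1.e+00] F [-1.2  -0.35 -3.28] w 0.019062554574073732 q [-0.64  0.17 -0.05  1.82  0.01  1.15  1.05]
row [3.477, 2.577, 1.492] [-0.027, -0.008, -0.003] n 3.3 0.0
row [4.977, 2.577, 1.493] [-0.027, -0.008, -0.003] n 4.2 0.0
```

Request:
{"fn": "carry_out", "kwargs": {
  "plan": [
    [[0.1,0.3,0.2],[0,0,0]],
    [[0.3,0.8,0.5],[0,0,0]],
    [[0.7,1.3,0.8],[0,0,0]],
    [[1.2,1.8,1.1],[0,0,0]],
    [[1.8,2.2,1.3],[0,0,0]],
    [[2.5,2.5,1.45],[0,0,0]],
    [[3.1,2.58,1.5],[0,0,0]],
    [[3.5,2.58,1.5],[0,0,0]]
  ]
}}

```text
time_s: 14.23
tcp_pos: [0.4515, 0.3623, 0.167]
ee_rot: [-0.058, 0.706, 0.057, 0.704]
force: [-0.4, 0.3, -3.8]
grip_width: 0.019
```

Request:
{"fn": "carry_out", "kwargs": {
  "plan": [
    [[0.4,0,0],[0,0,0]],
    [[0.8,0,0],[0,0,0]],
    [[1.1,0,0],[0,0,0]],
    [[1.3,0,0],[0,0,0]],
    [[1.4,0,0],[0,0,0]],
    [[1.4,0,0],[0,0,0]],
    [[1.4,0,0],[0,0,0]]
  ]
}}

```text
time_s: 14.82
tcp_pos: [0.4525, 0.3612, 0.1284]
ee_rot: [-0.057, 0.705, 0.057, 0.705]
force: [-0.2, -0.2, -2.7]
grip_width: 0.0189
```

```bash
python3 - <<'E'
from ov import *
st();s=env.read_state();t=s['tcp_pos'];z=t[2]-.0659+.01
c=(.450,.363);l=(t[0]-.002,t[1])
a=env.camera('scene');b=env.camera('side')
L=[circ(c,.075,.026),circ(l,.048,z+.018)]
o=np.hstack([crop('scene',a,L,(430,150,125,125),3),crop('side',b,L,(130,100,125,125),3)])
cv2.imwrite('pics/ov6.png',o)
E
```

```text
t 14.8167 tcp [0.4525 0.3612 0.1284] yawz 9.27 xax [ 6.e-04  6.e-04 -1.e+00] F [-0.18 -0.16 -2.71] w 0.018867610739825735 q [-0.7   0.44 -0.07  1.82  0.04  0.88  0.94]
```

View pics/ov6.png

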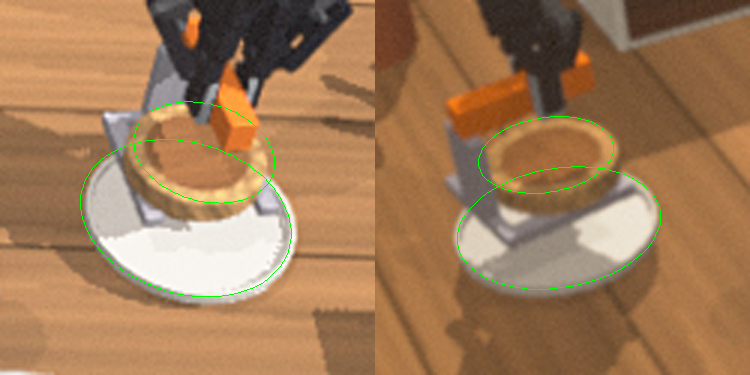

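Both overlays match (tray rim, lid disc). The lid sits about 4 mm short in y, so I'll correct that while lowering slowly.

Request:
{"fn": "carry_out", "kwargs": {
  "plan": [
    [[0,0.06,0],[0,0,0]],
    [[0.1,0.12,0],[0,0,0]],
    [[0.25,0.13,0],[0,0,0]],
    [[0.4,0.13,0],[0,0,0]],
    [[0.5,0.13,0],[0,0,0]],
    [[0.58,0.13,0],[0,0,0]],
    [[0.63,0.13,0],[0,0,0]],
    [[0.66,0.13,0],[0,0,0]]
  ]
}}

```text
time_s: 15.58
tcp_pos: [0.4515, 0.3647, 0.1077]
ee_rot: [-0.057, 0.705, 0.057, 0.705]
force: [-0.3, -0.5, -3.7]
grip_width: 0.0186
```

Request:
{"fn": "carry_out", "kwargs": {
  "plan": [
    [[0.03,0,0],[0,0,0]],
    [[0.06,0,0],[0,0,0]],
    [[0.09,0,0],[0,0,0]],
    [[0.12,0,0],[0,0,0]],
    [[0.15,0,0],[0,0,0]],
    [[0.18,0,0],[0,0,0]],
    [[0.22,0,0],[0,0,0]],
    [[0.24,0,0],[0,0,0]]
  ]
}}

```text
time_s: 16.25
tcp_pos: [0.4516, 0.3649, 0.1008]
ee_rot: [-0.057, 0.705, 0.057, 0.705]
force: [-0.3, 0.1, -3.1]
grip_width: 0.0187
```

```bash
python3 - <<'E'
from ov import *
st();s=env.read_state();go(s['tcp_pos'],9.27)
E
```

```text
t 16.25 tcp [0.4516 0.3649 0.1008] yawz 9.29 xax [ 0.  0. -1.] F [-0.32  0.13 -3.08] w 0.018697832175797277 q [-0.71  0.48 -0.07  1.83  0.04  0.83  0.93]
row [0.0, 0.0, 0.0] [0.003, 0.0, -0.0] n 0.0 0.0
```

Request:
{"fn": "carry_out", "kwargs": {
  "plan": [
    [[0.04,0,0],[0,0,0]],
    [[0.08,0,0],[0,0,0]],
    [[0.08,0,0],[0,0,0]]
  ]
}}

```text
time_s: 16.5
tcp_pos: [0.4515, 0.3648, 0.0982]
ee_rot: [-0.057, 0.705, 0.057, 0.705]
force: [-0.4, 0.3, -2.5]
grip_width: 0.0186
```

```bash
python3 - <<'E'
from ov import *
st();cv2.imwrite('pics/t0.png',env.camera('side')[:,:,::-1]);cv2.imwrite('pics/u0.png',env.camera('scene')[:,:,::-1])
E
```

```text
t 16.5 tcp [0.4515 0.3648 0.0982] yawz 9.28 xax [-3.e-04 -3.e-04 -1.e+00] F [-0.35  0.33 -2.46] w 0.018635292603166865 q [-0.71  0.48 -0.07  1.83  0.04  0.83  0.93]
```

Request:
{"fn": "carry_out", "kwargs": {
  "plan": [
    [[0,0,-0.1],[0,0,0]],
    [[0,0,-0.2],[0,0,0]],
    [[0,0,-0.3],[0,0,0]],
    [[0,0,-0.4],[0,0,0]],
    [[0,0,-0.5],[0,0,0]],
    [[0,0,-0.5],[0,0,0]]
  ]
}}

```text
time_s: 17.1
tcp_pos: [0.436, 0.3624, 0.0985]
ee_rot: [-0.057, 0.705, 0.057, 0.705]
force: [-0.6, 0.3, -3.1]
grip_width: 0.0185
```

```bash
cat > tm.py <<'E'
from ov import *
import sys
for n,f,(x,y,w,h) in(('side','pics/t0.png',(180,168,18,8)),('side','pics/t0.png',(150,185,36,15)),('scene','pics/u0.png',(478,222,34,12)),('scene','pics/u0.png',(468,235,60,18))):
    a=cv2.imread(f);b=env.camera(n)[:,:,::-1]
    X=slice(y,y+h),slice(x,x+w);g=b[y-8:y+h+8,x-8:x+w+8]
    r=cv2.matchTemplate(np.ascontiguousarray(g),a[X].copy(),cv2.TM_CCOEFF_NORMED);_,v,_,p=cv2.minMaxLoc(r);print(n,v,p[0]-8,p[1]-8)
st()
E
python3 tm.py
```

```text
side 0.8585713505744934 0 0
side 0.8086146116256714 1 0
scene 0.9236534833908081 0 0
scene 0.995730459690094 0 0
t 17.3 tcp [0.437  0.3625 0.0986] yawz 9.28 xax [ 3.e-04  2.e-04 -1.e+00] F [-0.56 -0.96 -2.34] w 0.018904337701475375 q [-0.72  0.46 -0.07  1.87  0.04  0.81  0.92]
```

Request:
{"fn": "carry_out", "kwargs": {
  "plan": [
    [[0,0,-0.3],[0,0,0]],
    [[0,0,-0.7],[0,0,0]],
    [[0,0,-1.2],[0,0,0]],
    [[0,0,-1.8],[0,0,0]],
    [[0,0,-2.4],[0,0,0]],
    [[0,0,-3],[0,0,0]],
    [[0,0,-3.6],[0,0,0]],
    [[0,0,-4],[0,0,0]]
  ]
}}

```text
time_s: 17.97
tcp_pos: [0.3155, 0.3424, 0.0984]
ee_rot: [-0.058, 0.705, 0.058, 0.704]
force: [0.9, 0.1, -1.8]
grip_width: 0.0186
```

Request:
{"fn": "carry_out", "kwargs": {
  "plan": [
    [[-0.5,0,0],[0,0,0]],
    [[-1.3,0,0],[0,0,0]],
    [[-2.2,0,0],[0,0,0]],
    [[-3.1,0,0],[0,0,0]],
    [[-4,0,0],[0,0,0]],
    [[-4.8,0,0],[0,0,0]],
    [[-4.8,0,0],[0,0,0]]
  ]
}}

```text
time_s: 18.55
tcp_pos: [0.3192, 0.3448, 0.2471]
ee_rot: [-0.055, 0.703, 0.059, 0.707]
force: [0.9, 0.9, -1.9]
grip_width: 0.0187
```

```bash
python3 tm.py; python3 - <<'E'
from h import *
go((.42,.05,.245),10.4);go((.5887,-.0117,.245),10.4)
E
```

```text
side 0.8146392107009888 1 -1
side 0.8285454511642456 0 -1
scene 0.9336491227149963 0 0
scene 0.9952101111412048 0 0
t 18.75 tcp [0.3176 0.3424 0.2412] yawz 9.3 xax [-0.0012 -0.0016 -1.    ] F [ 0.31 -0.73 -3.33] w 0.01891440355532304 q [-0.83  0.14 -0.11  1.94  0.02  1.06  0.79]
row [-0.116, -10.169, 1.795] [-0.184, -0.014, 0.013] n 7.4 0.2
row [-0.12, -13.107, 7.012] [-0.184, -0.014, 0.013] n 10.7 0.2
```

The tray and lid did not move (template shift is 0 px in the scene view). I'll refine the coaster centre while it is unoccluded.

```bash
python3 - <<'E'
from ov import *
for n,(x,y,w,h) in(('scene',(265,225,90,85)),('side',(275,220,105,90))):
    im=env.camera(n);hsv=cv2.cvtColor(im,cv2.COLOR_RGB2HSV)[y:y+h,x:x+w]
    m=cv2.inRange(hsv,(100,150,90),(118,255,255));k,l,s,_=cv2.connectedComponentsWithStats(m);l=l==1+np.argmax(s[1:,4])
    hl=cv2.convexHull(np.argwhere(l)[:,::-1].astype(np.int32))[:,0]+[x,y]
    cal=env.calibration(n);P=np.array([plane(cal,p,.004)[:2] for p in hl])*1000
    print(n,s[1:,4].max(),cv2.minEnclosingCircle(P.astype(np.float32)),cv2.fitEllipse(P.astype(np.float32)))
E
```

```text
scene 3164 ((578.3187255859375, -15.122502326965332), 74.11331176757812) ((578.2929077148438, -15.176337242126465), (146.93624877929688, 147.50985717773438), 106.68771362304688)
side 2895 ((576.7532348632812, -15.941957473754883), 73.23539733886719) ((577.2714233398438, -16.15455436706543), (144.51271057128906, 145.76690673828125), 168.40835571289062)
```

Request:
{"fn": "carry_out", "kwargs": {
  "plan": [
    [[-0.1,-1.3,0.3],[-0.18,0,0]],
    [[-0.1,-2.6,0.6],[-0.18,0,0]],
    [[-0.1,-3.9,0.8],[-0.18,0,0]],
    [[-0.1,-5.2,1.0],[-0.18,0,0]],
    [[-0.1,-6.5,1.3],[-0.18,0,0]],
    [[-0.1,-7.8,1.5],[-0.18,0,0]],
    [[-0.1,-9,1.7],[-0.18,0,0]],
    [[-0.1,-10.2,1.8],[-0.18,0,0]]
  ]
}}

```text
time_s: 19.52
tcp_pos: [0.4211, 0.0478, 0.2446]
ee_rot: [-0.064, 0.705, 0.064, 0.704]
force: [1.0, 1.4, -2.3]
grip_width: 0.0188
```

```bash
python3 - <<'E'
from h import *
st();go((.5915,-.0125,.245),10.4)
E
```

```text
t 19.5167 tcp [0.4211 0.0478 0.2446] yawz 10.34 xax [-1.e-03 -5.e-04 -1.e+00] F [ 1.    1.37 -2.35] w 0.01880185552387827 q [-0.42  0.04  0.2   2.04 -0.01  1.06  1.54]
row [-0.016, -2.996, 5.227] [-0.009, -0.01, 0.003] n 4.3 0.0
```

Request:
{"fn": "carry_out", "kwargs": {
  "plan": [
    [[0,-0.4,0.8],[0,0,0]],
    [[0,-0.9,1.6],[0,0,0]],
    [[0,-1.4,2.4],[0,0,0]],
    [[0,-1.8,3.2],[0,0,0]],
    [[0,-2.3,4],[0,0,0]],
    [[0,-2.7,4.7],[0,0,0]],
    [[0,-3,5.23],[0,0,0]],
    [[0,-3,5.23],[0,0,0]]
  ]
}}

```text
time_s: 20.18
tcp_pos: [0.5938, -0.0121, 0.2434]
ee_rot: [-0.064, 0.705, 0.063, 0.704]
force: [-0.1, -0.5, -2.7]
grip_width: 0.0188
```

Request:
{"fn": "carry_out", "kwargs": {
  "plan": [
    [[0.5,0,0],[0,0,0]],
    [[1.2,0,0],[0,0,0]],
    [[2,0,0],[0,0,0]],
    [[2.8,0,0],[0,0,0]],
    [[3.6,0,0],[0,0,0]],
    [[4.3,0,0],[0,0,0]],
    [[4.8,0,0],[0,0,0]],
    [[4.8,0,0],[0,0,0]]
  ]
}}

```text
time_s: 20.85
tcp_pos: [0.5881, -0.0101, 0.0971]
ee_rot: [-0.064, 0.707, 0.064, 0.701]
force: [-0.6, 0.8, -3.1]
grip_width: 0.0187
```

```bash
python3 - <<'E'
from ov import *
st();go((.5915,-.0125,.0715),10.4)
E
```

```text
t 20.85 tcp [ 0.5881 -0.0101  0.0971] yawz 10.39 xax [-7.8e-03 -6.0e-04 -1.0e+00] F [-0.59  0.76 -3.08] w 0.018743744926184008 q [-0.25  0.51  0.25  1.83 -0.16  0.84  1.83]
row [0.852, -0.1, 0.102] [-0.002, -0.075, -0.008] n 0.6 0.1
```

Request:
{"fn": "carry_out", "kwargs": {
  "plan": [
    [[0,0,0],[0,0,0]],
    [[0,0,0],[0,0,0]],
    [[0,0,0],[0,0,0]]
  ]
}}

```text
time_s: 21.1
tcp_pos: [0.5923, -0.0104, 0.1026]
ee_rot: [-0.064, 0.704, 0.064, 0.705]
force: [-0.0, 0.3, -2.7]
grip_width: 0.019
```

```bash
python3 - <<'E'
from ov import *
st();go((.5915,-.0125,.0715),10.4)
E
```

```text
t 21.1 tcp [ 0.5923 -0.0104  0.1026] yawz 10.36 xax [ 1.8e-03  2.0e-04 -1.0e+00] F [-0.    0.33 -2.66] w 0.019001861425351905 q [-0.25  0.5   0.25  1.82 -0.16  0.84  1.83]
row [1.037, -0.063, -0.039] [-0.006, 0.017, 0.002] n 0.7 0.0
```

Request:
{"fn": "carry_out", "kwargs": {
  "plan": [
    [[0.2,-0.06,-0.04],[0,0,0]],
    [[0.4,-0.06,-0.04],[0,0,0]],
    [[0.6,-0.06,-0.04],[0,0,0]],
    [[0.75,-0.06,-0.04],[0,0,0]],
    [[0.85,-0.06,-0.04],[0,0,0]],
    [[0.93,-0.06,-0.04],[0,0,0]],
    [[0.98,-0.06,-0.04],[0,0,0]],
    [[1.02,-0.06,-0.04],[0,0,0]]
  ]
}}

```text
time_s: 21.77
tcp_pos: [0.5907, -0.0124, 0.0709]
ee_rot: [-0.064, 0.704, 0.064, 0.704]
force: [-5.2, -0.9, 12.5]
grip_width: 0.0188
```

Request:
{"fn": "carry_out", "kwargs": {
  "plan": [
    [[0.02,0,0],[0,0,0]],
    [[0.04,0,0],[0,0,0]],
    [[0.04,0,0],[0,0,0]]
  ]
}}

```text
time_s: 22.02
tcp_pos: [0.5907, -0.0124, 0.0709]
ee_rot: [-0.064, 0.704, 0.064, 0.704]
force: [-3.8, 1.1, 8.8]
grip_width: 0.0185
```

```bash
python3 - <<'E'
from ov import *
st()
E
```

```text
t 22.0167 tcp [ 0.5907 -0.0124  0.0709] yawz 10.37 xax [ 2.e-04  5.e-04 -1.e+00] F [-3.78  1.12  8.81] w 0.01852577843508051 q [-0.23  0.54  0.24  1.84 -0.17  0.78  1.84]
```

It is standing on the coaster, so I'll ease off and release.

Request:
{"fn": "carry_out", "kwargs": {
  "plan": [
    [[-0.04,0,0],[0,0,0]],
    [[-0.04,0,0],[0,0,0]]
  ]
}}

```text
time_s: 22.18
tcp_pos: [0.5911, -0.0125, 0.0713]
ee_rot: [-0.064, 0.704, 0.064, 0.705]
force: [1.0, 0.1, -2.8]
grip_width: 0.0185
```

Request:
{"fn": "carry_out", "kwargs": {
  "plan": [
    [[0,0,0],[0,0,0]],
    [[0,0,0],[0,0,0]],
    [[0,0,0],[0,0,0]],
    [[0,0,0],[0,0,0]],
    [[0,0,0],[0,0,0]],
    [[0,0,0],[0,0,0]],
    [[0,0,0],[0,0,0]],
    [[0,0,0],[0,0,0]]
  ],
  "hand": 1
}}

```text
time_s: 22.85
tcp_pos: [0.5907, -0.0125, 0.0708]
ee_rot: [-0.064, 0.704, 0.064, 0.704]
force: [-0.1, -0.2, -0.3]
grip_width: 0.0852
```

Request:
{"fn": "carry_out", "kwargs": {
  "plan": [
    [[-0.3,0,0],[0,0,0]],
    [[-0.8,0,0],[0,0,0]],
    [[-1.6,0,0],[0,0,0]],
    [[-2.6,0,0],[0,0,0]],
    [[-3.6,0,0],[0,0,0]],
    [[-4.6,0,0],[0,0,0]],
    [[-5.6,0,0],[0,0,0]],
    [[-6.5,0,0],[0,0,0]]
  ]
}}

```text
time_s: 23.52
tcp_pos: [0.5907, -0.0127, 0.2688]
ee_rot: [-0.064, 0.704, 0.064, 0.705]
force: [1.0, -0.1, 0.3]
grip_width: 0.0856
```

Request:
{"fn": "carry_out", "kwargs": {
  "plan": [
    [[-0.5,0,-1],[0,0,0]],
    [[-0.5,0,-2],[0,0,0]],
    [[-0.5,0,-3],[0,0,0]],
    [[-0.5,0,-4],[0,0,0]],
    [[-0.5,0,-4.5],[0,0,0]],
    [[-0.5,0,-4.5],[0,0,0]],
    [[-0.5,0,-4.5],[0,0,0]]
  ]
}}

```text
time_s: 24.1
tcp_pos: [0.4579, -0.0369, 0.282]
ee_rot: [-0.064, 0.703, 0.064, 0.705]
force: [0.6, -0.2, 0.3]
grip_width: 0.0851
```

```bash
python3 - <<'E'
from ov import *
st();a=env.camera('scene');b=env.camera('side')
o=np.hstack([cv2.resize(a[100:400,110:540,::-1],(400,279)),cv2.resize(b[90:480,120:520,::-1],(400,390))[:279]]) if 0 else np.vstack([a[100:400,110:540,::-1],b[140:440,110:540,::-1]])
cv2.imwrite('pics/fin.png',o)
E
```

```text
t 24.1 tcp [ 0.4579 -0.0369  0.282 ] yawz 10.34 xax [ 2.2e-03  8.0e-04 -1.0e+00] F [ 0.61 -0.19  0.29] w 0.0851234050546914 q [-0.3   0.07  0.29  1.92 -0.02  1.15  1.75]
```

View pics/fin.png

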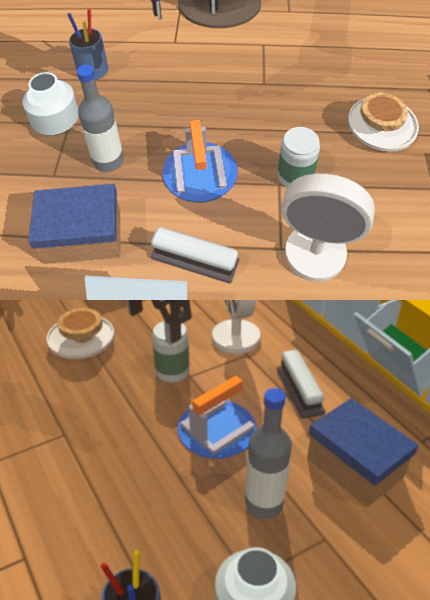

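The final view shows the lid level in the middle of the tray (scene crop (383,118)). The puller stands upright inside the coaster, and the bystanders are unmoved. Handing in.

```bash
python3 -c "
from station import env
env.close_job()"
```

```text
the job is handed in; nothing more can be done
```

I did the whole job in the order asked and handed it in at about 24 s, well under the 72 s limit:

- **Lid out:** I picked up the puller and slid the fork in from between the cup and the bottle. I then pulled the cork lid straight up until it popped free. The robot itself never came near the lid; only the fork touched it.
- **Set down:** I carried the lid level to the white tray, set it down plug first and drew the fork out.
- **Puller back:** I stood the puller on the blue coaster, let go and moved clear.

**Last checks:**
- The final scene and side pictures show the lid level and central on the tray, and the puller upright on the coaster. The other objects stand where they were, judged by eye.
- In the scene view, neither the lid nor the tray shifted by a pixel as the fork came out. The side view showed at most 1 px, with weaker matches.
- The highest wrist force I read was about 14 N, when the puller touched the coaster; readings came only at the end of each move.

**Where checks disagreed:** the camera estimates differed by a few millimetres. The lid and tray centres differed by up to about 8–10 mm between the two fixed views at first. After overlay checks, I expect the lid to be within about 5 mm of the tray's middle. I put the puller's foot at the coaster centre I measured, a few millimetres from where it first stood. I did not measure either final position any more closely than that.

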